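# Refit the return spring of a specimen press

## Robot

A 7-joint arm with a two-finger parallel gripper is mounted at the origin on the work surface. World frame = base frame: x ahead of the robot, y to its left, z up, the work surface at z = 0. Lengths are in m, angles in rad, forces in N, time in s.
With the tool pointing down it reaches from about 0.4 to 0.9 m from the base axis. Payload 5.5 kg.
Tool frame: the origin (TCP) lies between the finger pads; the fingertips stand 11 mm ahead of it and the grasp point (between the pads) lies 8 mm behind it; z points along the fingers, y is the line along which they close (so a half turn about z gives the same grasp; the last joint's range is limited). The gripper opens to 85 mm and grips with 20 to 120 N. Pads are 22 mm wide; open, the fingers measure 114 mm over their backs; the gripper's body (76 mm by 85 mm) begins 54 mm behind the grasp point. The pads swing forward as they close: fully open they stand 13 mm farther back than shut.
Start: joints at [-0.846, 0.501, -0.427, 1.55, 0.221, 1.138, -0.21], TCP at [0.29, 0.582, 0.242] pointing down, gripper open.
Joint ranges: [-2.88, 2.88], [-0.31, 2.03], [-1.54, 1.56], [0.2, 2.42], [-1.41, 4.55], [0.19, 2.02], [-2.57, 2.57]. Speed limits (rad/s): [2.57, 2.57, 3.14, 3.14, 3.14, 3.14, 3.14].

## Interface

Orientations are given as [roll, pitch, yaw] about the fixed x, y, z axes, in that order (R = Rz(yaw) Ry(pitch) Rx(roll)).
In Python, from rig import monitor, optics, job gives the robot as it stands.
- The arm moves only by the shell command python3 -m creep 'ROWS' [FORCE]. ROWS is JSON, a list of rows, each a list of 3 entries, a list of its own where there are three numbers: the shift along the tool's x, y, z in cm, then the turn, a rotation vector about the tool's x, y, z in rad, then the closure in counts, from 0 (fully open) to 255 (shut). A call has 1 to 10 rows; each row is the pose to reach, as a shift and turn from the pose commanded when the call began, along the tool's axes at that moment; what a row does not reach only later rows make up. A row lasts 1/10 s, in which the tool goes at most 50 mm and 8.59 degrees, less where a joint would pass 70% of its speed; a pose out of reach is approached as far as the arm can. A call with a gripper value outside its range is refused whole. The fingers move at their own pace and stop on an object; FORCE is the grip in N (left out, the last holds). Time passes only in rows, so rows that repeat a pose let the fingers close. It gives the time, the measured TCP pose, the force, the opening and the grip force at its end, in the units of the state.
- monitor.get_state(): the state, without advancing time (a new reading comes with each control period).
- optics.grab_frame(name): name is "scene" or "top"; returns the picture (420x560x3 uint8, red, green, blue); there is no depth.
- optics.calibration(name): a dict with "fov_y" (degrees; the focal length in pixels is half the picture's height over the tangent of half this angle, whatever the lens; pixels are square), "cx", "cy" (the principal point, pixels), "k1" (the pictures are not rectified: a ray, as slopes to the right and down, at radius r is drawn at 1 + k1 r^2 times it, then the intrinsics apply), "rvec" (rotation vector, rad) and "tvec" (3), from world to camera coordinates, as OpenCV has them. Camera axes: x right, y down, z forward; pixel columns grow to the right and rows downward; lengths in m; the calibration is good to about 2 mm. A picture is of the moment at which its call begins. calibration takes no time and is no camera call.
- job.sign_off(): hands the job in; it is judged then, once.
The state is a dict: "t": time; "joint_pos": joint angles; "joint_vel": joint speeds; "tau": joint torques, N m; "ee_pos": TCP position; "tcp_rot": TCP orientation; "force": force on the tool from outside, world axes, zero at the start; "wrist_torque": the same for the moment, N m; "opening": opening from 0.0 (shut) to 1.0 (fully open); "grip_force": force on a finger pad.
Only numpy, scipy, OpenCV 4.12 (cv2) and the standard library are available. Lean on these libraries where they do the work, as an engineer would, in place of code of your own. Each camera call takes 0.05 s, during which the arm holds its last target. There are 200 camera calls.

## Task

The small specimen press on the lab bench has been opened for cleaning. Pick up the longer of the two loose coil springs and thread it over the end of the press's tall, thin guide rod (not the short, thick stop post), twisting it a little if a coil snags, and lower it, do not let it drop, until it stands upright and fully home on the base plate; then let go of it. Leave the short spring where it is.

Things in the scene. Friction and masses are not known exactly. Their poses are not given: they have to be found in the camera images.
- long_spring: The longer compression spring: rigid bare steel coil standing on end on the bench, 62 mm long, 42 mm outside and 34 mm inside diameter, 4 mm wire, flat closed end coils, 85 g nominal. It does not compress. Origin on its axis at mid-length (31 mm above its lower end); z axis along the coil axis. Either end may go down. It can be gripped across its outside at any yaw.
- short_spring: The other spring, a bystander to be left alone: same steel wire and diameters but only 34 mm long, standing on end on the bench. Origin on its axis at mid-length, z along the axis.
- press_base: Base of the specimen press, fixed on the bench, at any yaw: dark steel plate 80 mm (x) by 190 mm (y) by 20 mm thick, origin at the centre of its underside (bench level), z up, so the plate's top is at z = 20 mm. At y = +55 mm stands the tall guide rod, 14 mm in diameter, rising 70 mm above the plate, with a thin bright ring round its foot where the spring sits; at y = -55 mm stands the short thick stop post, 26 mm in diameter, rising 30 mm above the plate.
- guide_rod_tip (a point): The centre of the upper end of the tall upright guide rod, which is tapered over its last 8 mm; 70 mm above the top of the base plate and 90 mm above the bench.
Mind the look-alikes: they are no part of the job. Leave any purple look-alike of the press_base alone.

How it is judged:
By the outcome, as a careful person would: the job done as asked, in the order asked, and still so for the second after the job is handed in, with the robot touching nothing.
It also fails if it takes over 38 s, if anything falls off the work surface, if the arm or the gripper's body presses on something with over 40 N, if the wrist force passes 120 N, or if a joint passes its speed limit or range.

## Working session

There is one attempt and no reset: what is moved stays moved. The work goes in short steps, Python scripts to look and compute and a shell command to move; the robot and the scene stay as the last step left them, time stands still between calls to the robot, and variables do not carry over. Pictures are saved under pics/ and viewed, at most 11 in all, crops included, and the job is handed in when it is done.

```bash
mkdir -p pics; ls; cat > h.py <<'E'
import numpy as np, cv2
from rig import monitor, optics, job
def cam(n):
    c=optics.calibration(n); f=210/np.tan(np.radians(c['fov_y'])/2)
    R=cv2.Rodrigues(np.array(c['rvec'],float))[0]; return c,f,R,np.array(c['tvec'],float).ravel()
def K(c,f): return np.array([[f,0,c['cx']],[0,f,c['cy']],[0,0,1.]]),np.array([c['k1'],0,0,0,0.])
def ray(n,px):
    c,f,R,t=cam(n); k,d=K(c,f)
    u=cv2.undistortPoints(np.array(px,float).reshape(-1,1,2),k,d).reshape(-1,2)
    D=np.c_[u,np.ones(len(u))]@R; return -R.T@t,D
def plane(n,px,z):
    o,D=ray(n,px); return o+D*((z-o[2])/D[:,2])[:,None]
def proj(n,P):
    c,f,R,t=cam(n); k,d=K(c,f)
    return cv2.projectPoints(np.array(P,float).reshape(-1,3),R,t,k,d)[0].reshape(-1,2)
def tri(p1,p2,a='scene',b='top'):
    o1,D1=ray(a,[p1]);o2,D2=ray(b,[p2]);A=np.c_[D1[0],-D2[0]]
    s=np.linalg.lstsq(A,o2-o1,rcond=None)[0];q1=o1+D1[0]*s[0];q2=o2+D2[0]*s[1];return (q1+q2)/2,np.linalg.norm(q1-q2)
def grab(n,f):
    i=optics.grab_frame(n); cv2.imwrite(f,i[:,:,::-1]); return i
E
python3 - <<'E'
from h import *
for n in('scene','top'):
    grab(n,f'pics/{n}0.png'); print(n,optics.calibration(n), 'pos',ray(n,[[280,210]])[0])
s=monitor.get_state();print(s['ee_pos'],s['tcp_rot'],s['opening'],s['force'],s['t'])
a=cv2.imread('pics/scene0.png');b=cv2.imread('pics/top0.png')
E
```

```text
pics
scene {'fov_y': 43.18450156438134, 'cx': 277.93274634815526, 'cy': 216.56712607825176, 'k1': -0.17353704164219275, 'rvec': array([ 2.3613485 ,  0.67464447, -0.25240894]), 'tvec': array([-0.39434693, -0.06381999,  1.36584803])} pos [ 0.83081757 -0.57875507  0.99995403]
top {'fov_y': 57.57820404105964, 'cx': 269.9904967874132, 'cy': 211.96476461304502, 'k1': -0.055529346041583605, 'rvec': array([ 2.20466472, -2.16658861,  0.08327283]), 'tvec': array([0.06809175, 0.43288654, 0.94440901])} pos [0.36156331 0.07802271 0.97320094]
[0.28942141 0.58134834 0.24137353] [-3.13987687e+00 -3.81437184e-05  2.67979183e+00] 1.0001019442683825 [ 0.64982095 -0.07340351  0.33390321] 0.1
```

View pics/scene0.png

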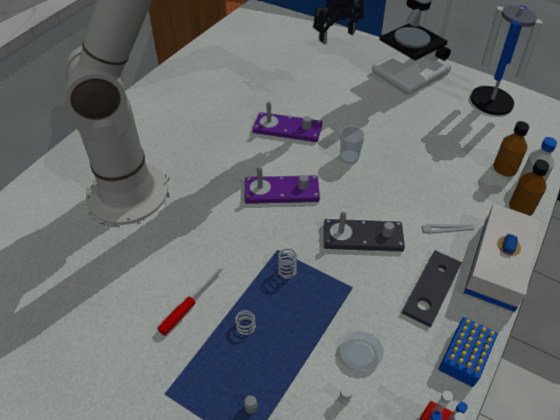

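View pics/top0.png

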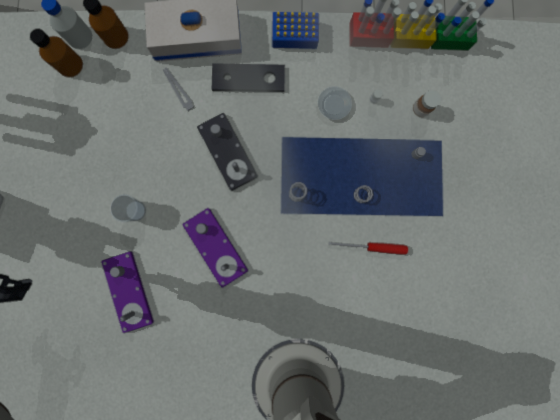

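The scene view shows these candidates:
- **Springs:** scene (288,263) / top (298,192) is tall, and scene (246,322) / top (363,194) is short. I choose the tall one.
- **Bases:** the dark one is at scene (363,235) / top (227,150). The purple look-alikes are at scene (282,189) and (287,126). A flat black plate with holes is at scene (433,288). I choose the dark base with the rod.

I'll check both choices in one close crop.

```bash
python3 - <<'E'
import cv2,numpy as np
a=cv2.imread('pics/scene0.png');b=cv2.imread('pics/top0.png')
def c(i,x,y,w,h,s=8): return cv2.resize(i[y:y+h,x:x+w],None,fx=s,fy=s,interpolation=cv2.INTER_CUBIC)
# scene rod, scene spring; top rod, top spring
r1=np.hstack([c(a,322,205,50,37),c(a,265,244,50,37)])
r2=np.hstack([c(b,210,148,50,37),c(b,275,174,50,37)])
cv2.imwrite('pics/crop0.png',np.vstack([r1,r2]))
E
```

```text
(no output)
```

View pics/crop0.png

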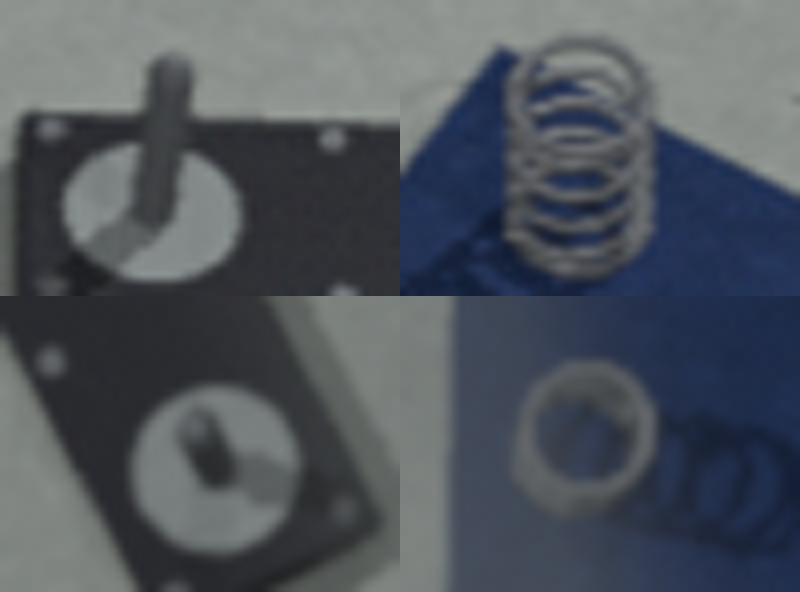

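The crops confirm both choices. The spring has about 6 coils and its top ring is at scene (287,254.5) / top (298.6,190.6). The rod tip is at scene (343,212.3) / top (234.4,162.6), and its bright ring is at scene (340.6,231) / top (236.3,169).

```bash
python3 - <<'E'
from h import *
from scipy.spatial.transform import Rotation as Ro
np.set_printoptions(precision=4,suppress=True)
T={'tip':((343.0,212.3),(234.4,162.6)),'ring':((340.6,231.1),(236.3,169)),'springtop':((287.1,254.4),(298.6,190.6))}
for k,(p,q) in T.items(): print(k,*tri(p,q))
# masked contours: ring (bright) and spring (grey on blue) in top
for n in('scene','top'):
    i=cv2.imread(f'pics/{n}0.png'); hsv=cv2.cvtColor(i,cv2.COLOR_BGR2HSV)
    m=cv2.inRange(hsv,(0,0,95),(180,60,255))
    x,y=(340,231) if n=='scene' else (236,169)
    w=np.zeros_like(m);cv2.circle(w,(x,y),13,255,-1);m&=w
    for c in cv2.findContours(m,0,1)[0]:
        if cv2.contourArea(c)>60:
            e=cv2.minAreaRect(cv2.convexHull(c)) ;print(n,'ring',e)
# base corners in top, dark mask
i=cv2.imread('pics/top0.png');m=cv2.inRange(i,(0,0,0),(60,60,60));m=m[100:200,190:265]
c=max(cv2.findContours(m,0,1)[0],key=cv2.contourArea);bx=cv2.boxPoints(cv2.minAreaRect(c))+[190,100]
P=plane('top',bx,.02);print(P,np.linalg.norm(P[0]-P[1]),np.linalg.norm(P[1]-P[2]),P.mean(0))
for z in(.02,): print('ring plane',plane('top',[(236.3,169)],z),plane('scene',[(340.6,231.1)],z))
print('tip z.09',plane('top',[(234.4,162.6)],.09),plane('scene',[(343,212.3)],.09))
print('spr z.062',plane('top',[(298.6,190.6)],.062),plane('scene',[(287.1,254.4)],.062))
s=monitor.get_state();print(s['ee_pos'],Ro.from_euler('xyz',s['tcp_rot']).as_matrix())
E
```

```text
tip [0.5397 0.1605 0.0911] 0.0016839529380885873
ring [0.5386 0.1625 0.0198] 2.1573486358272607e-05
springtop [0.4817 0.0088 0.0643] 0.00261600454396444
scene ring ((340.5, 231.0), (16.0, 21.0), 90.0)
top ring ((236.5, 169.0), (20.0, 19.0), 90.0)
[[0.6475 0.2661 0.02  ]
 [0.6854 0.1992 0.02  ]
 [0.5192 0.108  0.02  ]
 [0.4824 0.174  0.02  ]] 0.07682630627795516 0.18959885277283436 [0.5836 0.1868 0.02  ]
ring plane [[0.5385 0.1625 0.02  ]] [[0.5386 0.1624 0.02  ]]
tip z.09 [[0.5406 0.1611 0.09  ]] [[0.5388 0.1608 0.09  ]]
spr z.062 [[0.4809 0.0079 0.062 ]] [[0.4819 0.0111 0.062 ]]
[0.2894 0.5813 0.2414] [[-0.8953  0.4456 -0.0008]
 [ 0.4456  0.8953 -0.0015]
 [ 0.     -0.0017 -1.    ]]
```

```bash
python3 -m creep '[[[-1.5,-1.5,0],[0,0,0],0],[[-4,-4,0],[0,0,0],0],[[-7,-7,0],[0,0,0],0],[[-10,-10,0],[0,0,0],0],[[-13,-13,0],[0,0,0],0],[[-16,-16,0],[0,0,0],0],[[-19,-19,0],[0,0,0],0],[[-22,-22,0],[0,0,0],0],[[-25,-25,0],[0,0,0],0],[[-28,-28,0],[0,0,0],0]]' 40
python3 -m creep '[[[-3,-3,0],[0,0,0],0],[[-6,-6,0],[0,0,0],0],[[-9,-9,0],[0,0,0],0],[[-11.5,-11.5,2],[0,0,0],0],[[-13.5,-13.5,5],[0,0,0],0],[[-14.7,-14.6,8],[0,0,0],0],[[-14.7,-14.6,10],[0,0,0],0],[[-14.7,-14.6,10],[0,0,0],0],[[-14.7,-14.6,10],[0,0,0],0]]'
python3 - <<'E'
from h import *
from scipy.spatial.transform import Rotation as Ro
s=monitor.get_state();R=Ro.from_euler('xyz',s['tcp_rot']).as_matrix()
print(s['ee_pos'],s['tcp_rot'],s['force'],(R.T@(np.array([.4815,.0095,.034])-s['ee_pos']))*100)
a=grab('scene','pics/s1.png');b=grab('top','pics/t1.png')
x,y=240,200
cv2.imwrite('pics/c1.png',np.hstack([cv2.resize(i[q:q+100,p:p+100],(400,400),interpolation=2)[:,:,::-1] for i,p,q in((a,240,195),(b,250,140))]))
E
```

```text
t: 1.1
ee_pos: [0.4156, 0.2046, 0.2422]
tcp_rot: [-3.141, -0.0, 2.68]
force: [-0.0, -0.4, 0.4]
opening: 1.002
grip_force: 0.0
t: 2.0
ee_pos: [0.4817, 0.0107, 0.1423]
tcp_rot: [-3.141, -0.001, 2.68]
force: [1.4, -0.0, 0.6]
opening: 1.001
grip_force: 0.0
[0.48171035 0.01065975 0.14225166] [-3.14122899e+00 -1.21525521e-03  2.68032101e+00] [ 1.40935883 -0.03841298  0.64090088] [-0.04593774 -0.10927997 10.82515873]
```

View pics/c1.png

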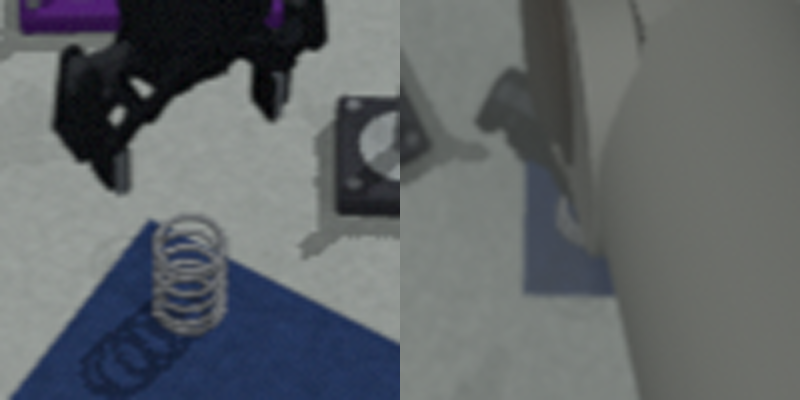

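The scene crop shows the open fingers on either side of the spring and above it, tips near (120,190) and (275,110). The spring sits at about (190,270). The arm hides the top view. I'll descend and close.

```bash
python3 -m creep '[[[0,-0.1,2],[0,0,0],0],[[0,-0.1,4.5],[0,0,0],0],[[0,-0.1,7],[0,0,0],0],[[0,-0.1,9],[0,0,0],0],[[0,-0.1,10.4],[0,0,0],0],[[0,-0.1,10.8],[0,0,0],0],[[0,-0.1,10.8],[0,0,0],0],[[0,-0.1,10.8],[0,0,0],60],[[0,-0.1,10.8],[0,0,0],80]]' 40
python3 -m creep '[[[0,0,0],[0,0,0],95],[[0,0,0],[0,0,0],105],[[0,0,0],[0,0,0],115],[[0,0,0],[0,0,0],125],[[0,0,0],[0,0,0],140],[[0,0,0],[0,0,0],160],[[0,0,0],[0,0,0],180],[[0,0,0],[0,0,0],180],[[0,0,0],[0,0,0],180]]' 40
python3 -c "
from h import *
a=grab('scene','pics/s2.png')
cv2.imwrite('pics/c2.png',cv2.resize(a[190:310,220:360],(700,600),interpolation=2)[:,:,::-1])"
```

```text
t: 3.0
ee_pos: [0.4826, 0.0096, 0.0354]
tcp_rot: [3.141, 0.002, 2.68]
force: [-0.1, -0.8, -0.6]
opening: 0.696
grip_force: 0.0
t: 3.9
ee_pos: [0.4817, 0.0095, 0.0345]
tcp_rot: [3.141, 0.0, 2.68]
force: [-1.2, 0.0, 5.0]
opening: 0.46
grip_force: 39.8
```

View pics/c2.png

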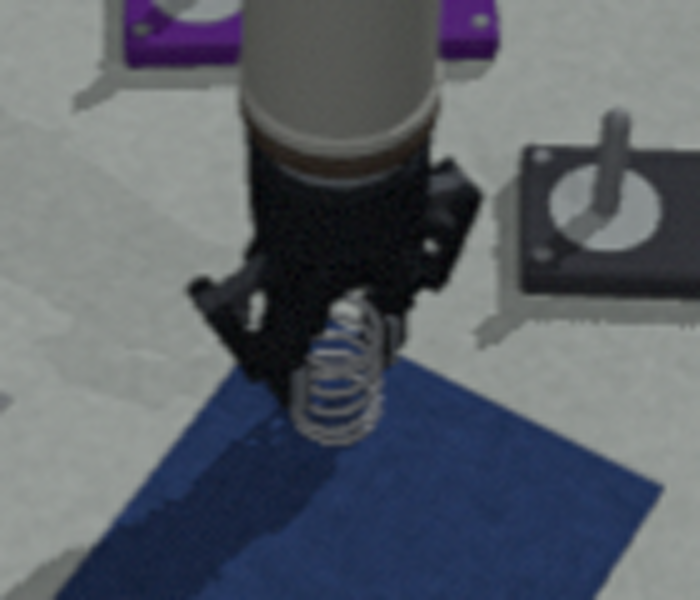

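```bash
python3 - <<'E'
from h import *
np.set_printoptions(precision=4,suppress=True)
c=np.array([.4815,.0095,0]);tx=np.array([-.895,.446,0]);ty=np.array([.446,.895,0])
print('bot/top upright',proj('scene',[c,c+[0,0,.062]]))
for n,v in(('x',tx),('y',ty)): print(n,proj('scene',c+[0,0,.062]+.012*v)-proj('scene',c+[0,0,.062]))
print(proj('scene',c+[0,0,.067])-proj('scene',c+[0,0,.062]))
print(plane('scene',[(291,251.2)],.062),plane('scene',[(287.6,273.6)],.0))
b=grab('top','pics/t2.png');a=cv2.imread('pics/s2.png')
cv2.imwrite('pics/c3.png',np.hstack([cv2.resize(a[235:285,268:318],(400,400),interpolation=2),cv2.resize(b[160:210,275:325],(400,400),interpolation=2)[:,:,::-1]]))
E
```

```text
bot/top upright [[286.3424 270.8932]
 [286.5816 254.8318]]
x [[-2.9056 -3.7582]]
y [[ 4.637  -2.3293]]
[[ 0.02   -1.3546]]
[[0.4846 0.023  0.062 ]] [[ 0.4878  0.0047 -0.    ]]
```

View pics/c3.png

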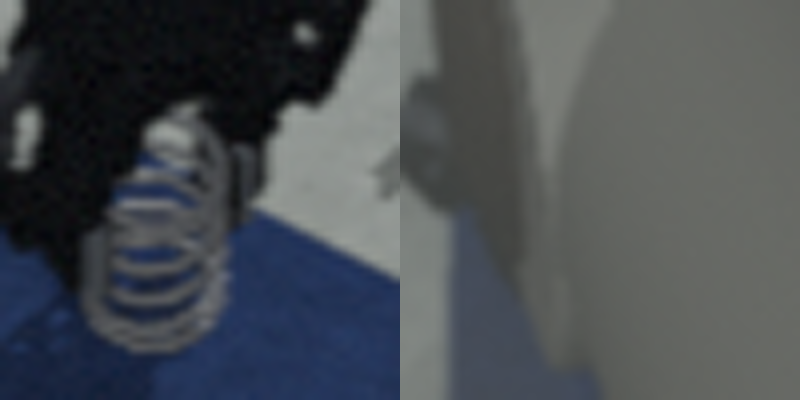

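Only the upper left of the spring is hidden by the finger. The bottom and right edges (px 278–296.5) match the position before the grasp, so it looks close to upright. I'll lift and check the tilt in clear view.

```bash
python3 -m creep '[[[0,0,-0.4],[0,0,0],180],[[0,0,-1.5],[0,0,0],180],[[0,0,-3],[0,0,0],180],[[0,0,-5],[0,0,0],180],[[0,0,-7],[0,0,0],180],[[0,0,-9],[0,0,0],180],[[0,0,-11],[0,0,0],180],[[0,0,-12],[0,0,0],180],[[0,0,-12],[0,0,0],180]]' 50
python3 - <<'E'
from h import *
np.set_printoptions(precision=4,suppress=True)
a=grab('scene','pics/s3.png');b=grab('top','pics/t3.png')
s=monitor.get_state();e=s['ee_pos'];print(e,s['force'],s['opening'])
c=np.array([.4815,.0095,e[2]-.0345]);th=np.linspace(0,6.28,40)
for z in(0,.062): # overlay of an upright spring's outline rings, for visual comparison
    p=proj('scene',np.c_[c[0]+.021*np.cos(th),c[1]+.021*np.sin(th),c[2]+z+0*th]);print(p.min(0),p.max(0),p.mean(0))
x,y=260,170
cv2.imwrite('pics/c4.png',cv2.resize(a[y:y+75,x:x+75],(600,600),interpolation=2)[:,:,::-1])
E
```

```text
t: 4.9
ee_pos: [0.4827, 0.0095, 0.1559]
tcp_rot: [3.14, 0.003, 2.68]
force: [0.2, 0.1, -1.6]
opening: 0.462
grip_force: 50.3
[0.4813 0.0093 0.154 ] [-1.0462 -0.4969 -0.8224] 0.4628139645889603
[276.8193 230.8764] [296.8057 246.6629] [287.0294 238.8263]
[276.6471 211.8347] [297.5273 227.8554] [287.3136 219.8998]
```

View pics/c4.png

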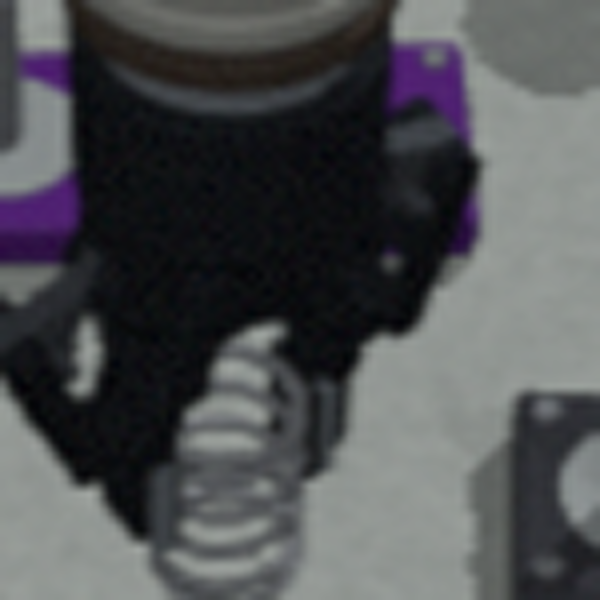

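The spring hangs upright: the right edge is vertical at crop x≈300, and the lower end spans 150–300, which agrees with the prediction to about 1 px. I'll carry it over the rod at this height.

```bash
python3 -m creep '[[[0.1,1,0],[0,0,0],180],[[0.3,3,0],[0,0,0],180],[[0.6,6,0],[0,0,0],180],[[0.9,9,0],[0,0,0],180],[[1.2,12,0],[0,0,0],180],[[1.5,14.5,0],[0,0,0],180],[[1.6,16.2,0],[0,0,0],180],[[1.6,16.2,0],[0,0,0],180],[[1.6,16.2,0],[0,0,0],180],[[1.6,16.2,0],[0,0,0],180]]' 50
python3 - <<'E'
from h import *
from scipy.spatial.transform import Rotation as Ro
np.set_printoptions(precision=4,suppress=True)
a=grab('scene','pics/s4.png');b=grab('top','pics/t4.png')
s=monitor.get_state();e=s['ee_pos'];R=Ro.from_euler('xyz',s['tcp_rot']).as_matrix()
print(e,s['tcp_rot'],s['joint_pos'],(R.T@(np.array([.539,.1615,.09])-e))*100)
print('pred spring bottom px',proj('scene',[e[0],e[1],e[2]-.0345]), 'tip',proj('scene',[.539,.1615,.09]))
cv2.imwrite('pics/c5.png',np.hstack([cv2.resize(i[y:y+75,x:x+75],(400,400),interpolation=2)[:,:,::-1] for i,x,y in((a,305,165),(b,200,130))]))
E
```

```text
t: 6.0
ee_pos: [0.539, 0.1598, 0.1538]
tcp_rot: [-3.14, -0.001, 2.678]
force: [0.3, -1.5, -1.4]
opening: 0.464
grip_force: 50.4
[0.5393 0.1599 0.1542] [-3.1406 -0.      2.6777] [-0.2022  0.4233 -0.1676  1.8581  0.0907  0.8682  0.693 ] [0.0963 0.138  6.4186]
pred spring bottom px [[344.2074 203.9439]] tip [[343.2388 212.1394]]
```

View pics/c5.png

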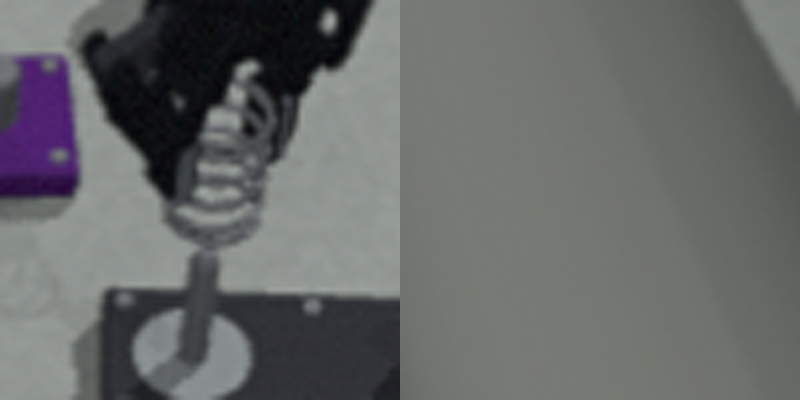

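The lower ring of the spring is centred at about scene (345,204), right over the rod tip at (343.4,212.8). The offset is 2–4 mm and the clearance is 10 mm. I'll lower it gently.

```bash
python3 -m creep '[[[-0.1,-0.1,1],[0,0,0],180],[[-0.1,-0.1,2],[0,0,0],180],[[-0.1,-0.1,2.7],[0,0,0],180],[[-0.1,-0.1,3.3],[0,0,0],180],[[-0.1,-0.1,3.9],[0,0,0],180],[[-0.1,-0.1,4.5],[0,0,0],180],[[-0.1,-0.1,5],[0,0,0],180],[[-0.1,-0.1,5],[0,0,0],180]]' 50
python3 - <<'E'
from h import *
np.set_printoptions(precision=4,suppress=True)
a=grab('scene','pics/s5.png')
s=monitor.get_state();print(s['ee_pos'],s['force'],s['wrist_torque'])
cv2.imwrite('pics/c6.png',cv2.resize(a[180:255,305:380],(600,600),interpolation=2)[:,:,::-1])
E
```

```text
t: 6.9
ee_pos: [0.5394, 0.1601, 0.1035]
tcp_rot: [-3.141, -0.001, 2.68]
force: [-0.6, -0.4, -0.4]
opening: 0.463
grip_force: 50.4
[0.5397 0.1602 0.1039] [-0.1787 -0.8328 -0.7686] [-0.015   0.0304  0.0413]
```

View pics/c6.png

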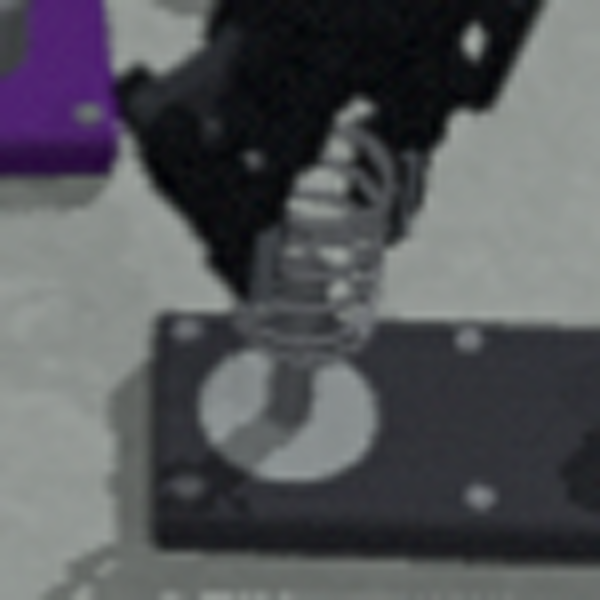

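The spring is threaded. The rod shows inside the lower coils at crop x≈293, and the ring is centred at ≈309. I'll trim about 2 mm along −y and keep lowering, watching the force.

```bash
python3 -m creep '[[[0,-0.2,0.3],[0,0,0],180],[[0,-0.2,1],[0,0,0],180],[[0,-0.2,1.7],[0,0,0],180],[[0,-0.2,2.4],[0,0,0],180],[[0,-0.2,3.1],[0,0,0],180],[[0,-0.2,3.7],[0,0,0],180],[[0,-0.2,4.2],[0,0,0],180],[[0,-0.2,4.5],[0,0,0],180],[[0,-0.2,4.6],[0,0,0],180],[[0,-0.2,4.6],[0,0,0],180]]' 50
python3 -m creep '[[[0,0,0.1],[0,0,0],180],[[0,0,0.1],[0,0,0],180],[[0,0,0.2],[0,0,0],180],[[0,0,0.2],[0,0,0],180]]'
python3 -m creep '[[[0,0,0.1],[0,0,0],180],[[0,0,0.1],[0,0,0],180]]'
```

```text
t: 7.95
ee_pos: [0.539, 0.1585, 0.0582]
tcp_rot: [-3.142, -0.0, 2.68]
force: [0.6, 0.7, -0.1]
opening: 0.461
grip_force: 50.4
t: 8.35
ee_pos: [0.539, 0.1584, 0.0563]
tcp_rot: [3.142, 0.0, 2.68]
force: [1.2, 0.8, -1.2]
opening: 0.461
grip_force: 50.4
t: 8.55
ee_pos: [0.5389, 0.1584, 0.0552]
tcp_rot: [-3.141, -0.0, 2.68]
force: [-0.5, -0.4, -1.2]
opening: 0.458
grip_force: 50.4
```

```bash
python3 -m creep '[[[0,0,0.05],[0,0,0],180],[[0,0,0.1],[0,0,0],180],[[0,0,0.1],[0,0,0],180]]'
python3 -m creep '[[[0,0,0.05],[0,0,0],180],[[0,0,0.1],[0,0,0],180],[[0,0,0.1],[0,0,0],180]]'
python3 -c "
from h import *
a=grab('scene','pics/s6.png')
cv2.imwrite('pics/c7.png',cv2.resize(a[185:260,305:380],(600,600),interpolation=2)[:,:,::-1])"
```

```text
t: 8.85
ee_pos: [0.5391, 0.1585, 0.0546]
tcp_rot: [3.142, 0.0, 2.68]
force: [-1.3, -0.3, 1.8]
opening: 0.463
grip_force: 50.7
t: 9.15
ee_pos: [0.5392, 0.1585, 0.0545]
tcp_rot: [3.142, 0.0, 2.68]
force: [-5.0, -1.3, 10.8]
opening: 0.464
grip_force: 51.4
```

View pics/c7.png

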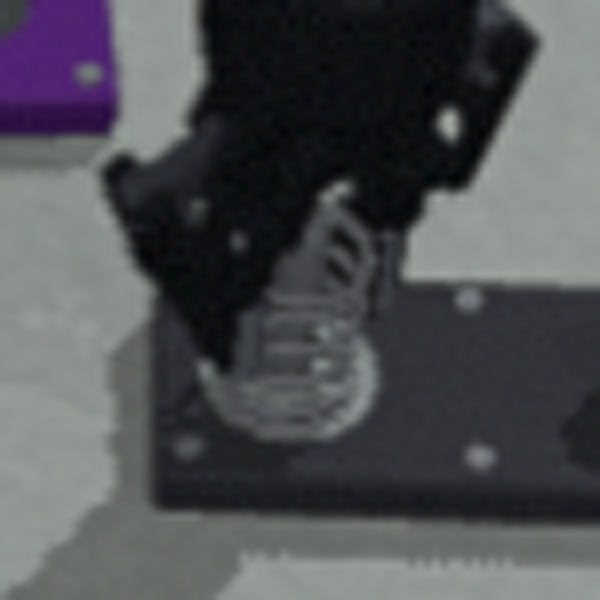

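Contact came at TCP z 0.0545 m, exactly 20 mm above the bench grasp height, so the spring is home on the plate, around the rod and on the bright ring. I'll release it gently.

```bash
python3 -m creep '[[[0,0,-0.1],[0,0,0],180],[[0,0,-0.1],[0,0,0],180],[[0,0,-0.1],[0,0,0],110],[[0,0,-0.1],[0,0,0],90],[[0,0,-0.1],[0,0,0],60],[[0,0,-0.1],[0,0,0],30],[[0,0,-0.1],[0,0,0],0],[[0,0,-0.1],[0,0,0],0],[[0,0,-0.1],[0,0,0],0],[[0,0,-0.1],[0,0,0],0]]' 20
python3 -m creep '[[[0,0,-0.5],[0,0,0],0],[[0,0,-2],[0,0,0],0],[[0,0,-4],[0,0,0],0],[[0,0,-7],[0,0,0],0],[[0,0,-10],[0,0,0],0],[[0,0,-13],[0,0,0],0],[[0,0,-16],[0,0,0],0],[[0,0,-18],[0,0,0],0]]'
python3 -m creep '[[[2,2,0],[0,0,0],0],[[5,5,0],[0,0,0],0],[[8,8,0],[0,0,0],0],[[11,11,0],[0,0,0],0],[[14,14,0],[0,0,0],0],[[17,17,0],[0,0,0],0],[[19,19,0],[0,0,0],0],[[19,19,0],[0,0,0],0],[[19,19,0],[0,0,0],0]]'
python3 -c "
from h import *
a=grab('scene','pics/s7.png');b=grab('top','pics/t7.png')
cv2.imwrite('pics/c8.png',np.hstack([cv2.resize(i[y:y+75,x:x+75],(400,400),interpolation=2)[:,:,::-1] for i,x,y in((a,305,185),(b,200,130))]))
cv2.imwrite('pics/c9.png',np.vstack([a]))"
```

```text
t: 10.2
ee_pos: [0.539, 0.1584, 0.0543]
tcp_rot: [3.142, -0.0, 2.68]
force: [0.0, -0.0, -0.2]
opening: 1.001
grip_force: 0.0
t: 11.0
ee_pos: [0.5399, 0.1588, 0.2383]
tcp_rot: [3.139, 0.003, 2.68]
force: [1.1, 0.5, -0.0]
opening: 1.004
grip_force: 0.0
t: 11.9
ee_pos: [0.4531, 0.4138, 0.2353]
tcp_rot: [3.141, 0.0, 2.682]
force: [0.8, -0.1, 0.2]
opening: 1.0
grip_force: 0.0
```

View pics/c8.png

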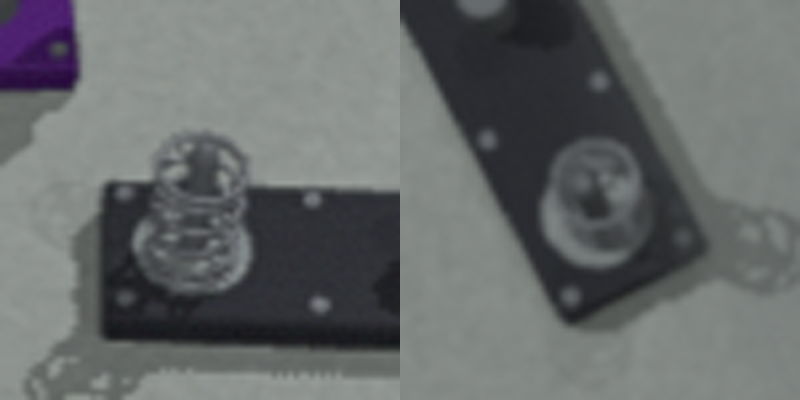

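The spring stands upright around the rod at scene (342,222) / top (237,165). It is seated on the ring and the gripper is well clear, so I'm handing in.

```bash
python3 -c "
from rig import job
print(job.sign_off())"
```

```text
the job is handed in; nothing more can be done
None
```

The long spring is threaded over the guide rod, standing upright and fully home on the base plate, and released; the short spring was left alone, and the job was handed in at about 12 s with the gripper clear.

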